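# Set the badge press to the fifth size and start it

### The arm

A 6-joint arm with a two-finger parallel gripper is mounted at the origin on the work surface. World frame = base frame: x ahead of the robot, y to its left, z up, the work surface at z = 0. Lengths are in m, angles in rad, forces in N, time in s.
With the tool pointing down it reaches from about 0.35 to 0.725 m from the base axis. Payload 6 kg.
Tool frame: the origin (TCP) lies at the very end of the fingers, on their centre line; the grasp point (between the pads) lies 19 mm behind it; x points along the fingers, y is the direction in which the jaws open and shut, and the axes are right-handed (so a half turn about x gives the same grasp; the last joint's range is limited). The gripper opens to 85 mm and grips with 20 to 120 N. Pads are 22 mm wide; open, the fingers measure 114 mm over their backs; the gripper's body (76 mm by 85 mm) begins 54 mm behind the grasp point. The pads swing forward as they close: fully open they stand 13 mm farther back than shut.
Start: joints at [1.579, 0.04, 0.085, 0, -1.615, -0.334], TCP at [0.192, 0.568, 0.231] pointing down, gripper open.
Joint ranges: [-2.56, 2.56], [-1.29, 2.01], [-1.08, 1.49], [-3.29, 1.98], [-2.81, -0.18], [-2.99, 2.99]. Speed limits (rad/s): [2.57, 2.57, 3.01, 3.14, 3.14, 3.14].

### API

Orientations are given as a unit quaternion [w, x, y, z].
In Python, from rig import arm, viewer gives the robot as it stands.
- The arm moves only by the tool apply_moves, never from a script. Its argument "rows" is a list of rows, each an object with "linear": the shift along the tool's x, y, z in cm, a list of three; "turn": the turn, a rotation vector about the tool's x, y, z in rad, a list of three; "grip": the closure in counts, from 0 (fully open) to 255 (shut). A call has 1 to 12 rows; each row is the pose to reach, as a shift and turn from the pose commanded when the call began, along the tool's axes at that moment; what a row does not reach only later rows make up. A row lasts 1/8 s, in which the tool goes at most 62.5 mm and 10.7 degrees, less where a joint would pass 70% of its speed; a pose out of reach is approached as far as the arm can. A call with a gripper value outside its range is refused whole. The fingers move at their own pace and stop on an object; "force" is the grip in N (left out, the last holds). Time passes only in rows, so rows that repeat a pose let the fingers close. It gives the time, the measured TCP pose, the force and the opening at its end, in the units of the state.
- arm.sense(): the state, without advancing time (a new reading comes with each control period).
- viewer.get_image(name): name is "side" or "top" or "wrist"; returns a dict with "frame" (420x560x3 uint8, red, green, blue), "range_z" (420x560 float32, m along the optical axis (not along the pixel's ray), 0 where there is no reading), "intrinsics" (3x3 intrinsics, pixels), "extrinsics" (4x4, takes a point from world to camera coordinates). Camera axes: x right, y down, z forward; pixel columns grow to the right and rows downward; lengths in m; the calibration is good to about 2 mm. A picture is of the moment at which its call begins.
- arm.close_job(): hands the job in, once; it reports no verdict.
The state is a dict: "t": time; "qpos": joint angles; "qvel": joint speeds; "tau": joint torques, N m; "position": TCP position; "ee_rot": TCP orientation; "contact_force": force on the tool from outside, world axes, zero at the start; "ft_torque": the same for the moment, N m; "width": finger opening in m.
Only numpy, scipy, OpenCV 4.12 (cv2) and the standard library are available. Lean on these libraries where they do the work, as an engineer would, in place of code of your own. Each camera call takes 0.05 s, during which the arm holds its last target. There are 200 camera calls.

### The job

Get the badge press ready for the second-largest badge and start it: with a fingertip, gently push the selector's pointer handle round, click by click, until it rests in the fifth of its six positions (counted clockwise from the first; the second-largest disc on the scale), and only then press the round push button beside it fully down and let it come back up. Push and press only, grip nothing, and leave the die ring, the jar and the badge where they are.

Things in the scene. Friction and masses are not known exactly. Their poses are not given: they have to be found in the camera images.
- press: Badge press, fixed: a grey flat-topped housing, x -90 to 90 and y -170 to 280 mm, top 60 mm above the table. Origin on the table below the selector's axis; z up, x away from the operator, y to the operator's left. At y = 225 mm stands its steel die and dark crosshead, 190 mm tall, 130 mm in x, 75 mm in y.
- scale_mark5 (a point): Centre of the fifth, second-largest scale disc on the press's flat top (60 mm above the table), 74 mm from the selector's axis. Six flat dark discs, 8 to 24 mm across, growing clockwise, mark the six positions: seen from above they lie 75, 45, 15, -15, -45 and -75 degrees counterclockwise from the press's x axis.
- selector_axis (a point): Point on the selector's vertical axis, 78 mm above the table, in the upper face of its round black hub (60 mm across). The detent resists up to half way between positions, then the selector jumps on by itself into the next; a click takes at most 0.17 N m (4 N at 45 mm from the axis).
- selector (a joint): Turn of the selector in rad, growing clockwise from above. Six click positions 0.5236 apart: 0 is the first, 2.094 the fifth, 2.618 the sixth; end stops 0.06 beyond the first and last. The pointer's direction from above is 75 degrees minus this angle, counterclockwise from the press's x axis. It starts in one of the first three.
- pointer: The selector's pointer handle: an upright black bar across the hub, turning with it, 14 mm thick and 34 mm tall (78 to 112 mm above the table), with a white line on the top of its long end. Origin on the axis at the bar's underside, 78 mm above the table; its x axis runs along the bar to the pointing end, which is 58 mm from the axis; the short end reaches 22 mm the other way.
- start_button_top (a point): Centre of the top of the push button: a round grey plastic cap, 34 mm across, in a dark ring on the press, at x = -30, y = -118 mm in the press's frame; the cap moves straight down.
- start_button (a joint): How far the push button is pressed, in m: 0 up, 0.006 fully down. It springs back; fully down takes 5 N.
- die_ring: Loose steel ring standing on the press's top, 60 mm across, 18 mm tall; origin at the centre of its underside. To be left alone.
- pin_jar: Loose closed pale jar with a metal lid, on the table beside the press, 60 mm across, 75 mm tall; origin at the centre of its underside. To be left alone.
- badge: Loose round tin badge, plain steel, lying on the table before the press, 58 mm across, 9 mm thick; origin at the centre of its underside. To be left alone.

How it is judged:
By the outcome, as a careful person would: the job done as asked, in the order asked, and still so for the second after the job is handed in, with the robot touching nothing.
It also fails if it takes over 48 s, if anything falls off the work surface, if the arm or the gripper's body presses on something with over 40 N, if the wrist force passes 120 N, or if a joint passes its speed limit or range.

## Working session

There is one attempt and no reset: what is moved stays moved. The work goes in short steps, Python scripts to look and compute and a tool call to move; the robot and the scene stay as the last step left them, time stands still between calls to the robot, and variables do not carry over. Pictures are saved under pics/ and viewed, about 8 in all and at most 12, crops included, and the job is handed in when it is done.

Besides the shell and the picture viewer there is one more tool, called after "Request:" as name(argument=value, ...), one argument or row to a line, values as JSON. apply_moves: Moves the arm, as the interface text tells. Its arguments: {"type":"object","properties":{"rows":{"type":"array","items":{"type":"object","properties":{"linear":{"type":"array","items":{"type":"number"}},"turn":{"type":"array","items":{"type":"number"}},"grip":{"type":"number"}}}},"force":{"type":"number"}},"required":["rows"]}

```bash
mkdir -p pics; ls; cat > h.py <<'E'
import numpy as np, cv2
from rig import arm, viewer
def shot(n,f):
    d=viewer.get_image(n); cv2.imwrite(f'pics/{f}.png',d['frame'][...,::-1]); np.savez(f'pics/{f}.npz',**d); return d
def world(d,u,v,z=None):
    K,E=d['intrinsics'],d['extrinsics']; R,t=E[:3,:3],E[:3,3]
    r=np.linalg.solve(K,[u,v,1]); c=-R.T@t; w=R.T@r
    s=d['range_z'][int(v),int(u)] if z is None else (z-c[2])/w[2]
    return c+s*w
E
python3 - <<'E'
from h import *
for n in('top','side'): shot(n,n+'0')
a=cv2.imread('pics/top0.png');b=cv2.imread('pics/side0.png')
s=arm.sense();print(s['t'],s['position'],s['ee_rot'],s['width'])
E
```

```text
pics
0.1 [0.19189    0.56816075 0.23035276] [ 0.11409757 -0.69770061  0.11528924  0.69778506] 0.0854035586856858
```

View pics/top0.png

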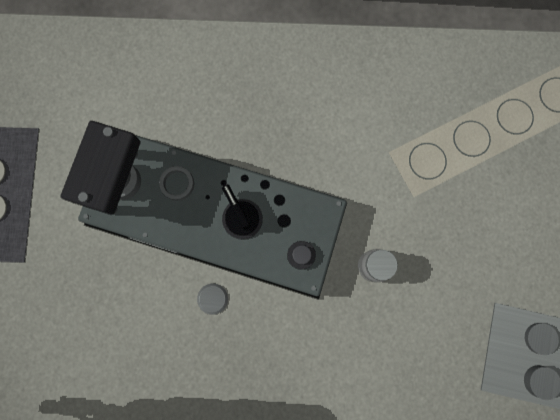

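View pics/side0.png

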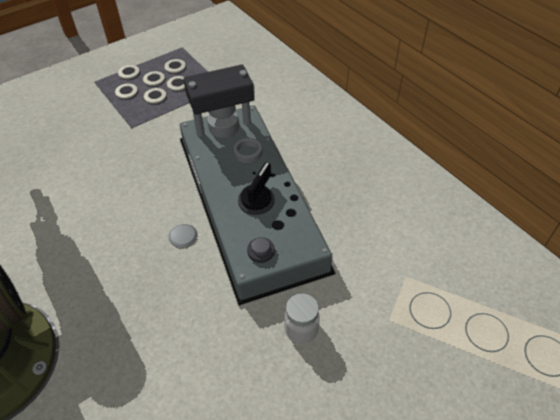

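Top view: hub about (242,218), pointer tip at (226,185) near disc 2, discs 5/6 at about (280,200)/(285,221), button (302,255), die ring (177,183), jar (380,265), badge (212,298). The side view agrees.

```bash
python3 - <<'E'
from h import *
d=dict(np.load('pics/top0.npz'))
P=lambda u,v,z:world(d,u,v,z)
th=np.radians([75,45,15,-15,-45,-75]);pm=.074*np.c_[np.cos(th),np.sin(th)]
g=cv2.cvtColor(d['frame'],cv2.COLOR_RGB2GRAY)
pts=[]
for u,v in[(208,197),(224,184),(245,179),(265,184),(280,200),(285,221)]:
    w=np.clip(60-g[v-8:v+9,u-8:u+9].astype(float),0,None)
    yy,xx=np.mgrid[v-8:v+9,u-8:u+9];w[(yy-v)**2+(xx-u)**2>64]=0
    c=(u,v) if (u,v)==(224,184) else ((w*xx).sum()/w.sum(),(w*yy).sum()/w.sum())
    pts.append(P(*c,.06)[:2])
pts=np.array(pts);print(pts.round(4))
# rigid fit without disc 2 plus button
idx=[0,2,3,4,5];A=np.r_[pm[idx],[[-.03,-.118]]]
d2=world(d,302,255);print('button',d2, 'jar',world(d,380,265),'badge',world(d,212,298),'ring',P(177,183,.078), 'xhead',world(d,100,170))
B=np.r_[pts[idx],[P(302,255,d2[2])[:2]]]
ma,mb=A.mean(0),B.mean(0);H=(A-ma).T@(B-mb);yaw=np.arctan2(H[0,1]-H[1,0],H[0,0]+H[1,1])
R=np.array([[np.cos(yaw),-np.sin(yaw)],[np.sin(yaw),np.cos(yaw)]]);o=mb-R@ma
print('yaw',np.degrees(yaw),'o',o,'res',((A@R.T+o-B)*1e3).round(1).tolist())
tip=P(226,185,.112)[:2];e=R.T@(tip-o);print('pointer',e,np.degrees(np.arctan2(e[1],e[0])))
big=cv2.resize(d['frame'][150:300,160:360,::-1],(800,600),interpolation=cv2.INTER_CUBIC)
cv2.imwrite('pics/crop.png',np.clip(big*1.8,0,255))
E
```

```text
[[ 0.5738  0.0453]
 [ 0.5982  0.0173]
 [ 0.6106 -0.0185]
 [ 0.6002 -0.0554]
 [ 0.5727 -0.0822]
 [ 0.5352 -0.0914]]
button [ 0.47402817 -0.12375249  0.08345945] jar [ 0.46103044 -0.25919274  0.07578172] badge [0.3944569  0.0353701  0.00824056] ring [0.59392937 0.09771767 0.078     ] xhead [0.58851747 0.19242544 0.1888104 ]
yaw -15.76443375413438 o [ 0.53614432 -0.01776633] res [[0.2, 0.5], [-0.4, -0.2], [-0.5, -0.3], [-0.4, -0.2], [-0.1, -0.4], [1.2, 0.6]]
pointer [0.04114878 0.03873947] 43.27256703064797[ WARN:0@0.598] global loadsave.cpp:1063 imwrite_ Unsupported depth image for selected encoder is fallbacked to CV_8U.
```

View pics/crop.png

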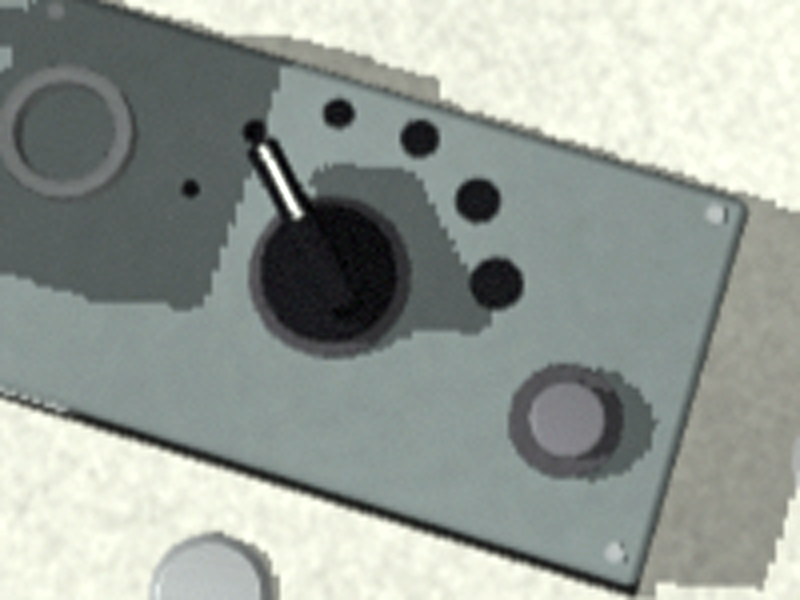

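Pointer is in position 2, so three clicks clockwise are needed. I'll use shut fingers, their wide flat side along the bar, turning about the selector axis.

```bash
cat >> h.py <<'E'
from scipy.spatial.transform import Rotation as Ro
O=np.array([.5361,-.0178]);YAW=np.radians(-15.76)
def pose():
    s=arm.sense();q=s['ee_rot'];return s,Ro.from_quat([q[1],q[2],q[3],q[0]])
def to(p,R0,p0): return (R0.inv().apply(np.array(p)-p0)*100).round(2)
def fpos(a,r,n,z):  # a: press-frame bar angle deg; n: offset on the counterclockwise side
    t=np.radians(a)+YAW; u=np.array([np.cos(t),np.sin(t)]);v=np.array([-u[1],u[0]])
    return np.r_[O+r*u+n*v,z]
E
python3 - <<'E'
from h import *
s,R=pose();print(R.as_matrix().round(3))
zy=np.degrees(np.arctan2(*R.as_matrix()[[1,0],2]))
print('tool z yaw',zy)
for a in(45,-33):
  for sgn in(90,-90):
    w=np.degrees(YAW)+a+sgn; print(a,sgn,'world',w,'cw turn',(zy-w+180)%360-180)
p=fpos(45,.045,.035,.22);print(p,to(p,R,s['position']))
E
```

```text
[[-0.    -0.32  -0.947]
 [-0.002 -0.947  0.32 ]
 [-1.     0.002 -0.   ]]
tool z yaw 161.33065780621007
45 90 world 119.24000000000001 cw turn 42.09065780621006
45 -90 world -60.76 cw turn -137.90934219378994
-33 90 world 41.24 cw turn 120.09065780621006
-33 -90 world -138.76 cw turn -59.90934219378994
[0.55826974 0.03472145 0.22      ] [  1.11  38.81 -51.79]
```

Request:
apply_moves(
  rows=[
    {"linear": [0,5,-6.5],"turn": [0.1,0,0],"grip": 255},
    {"linear": [0.5,10,-13],"turn": [0.2,0,0],"grip": 255},
    {"linear": [1.1,14,-19],"turn": [0.3,0,0],"grip": 255},
    {"linear": [1.1,18,-24],"turn": [0.4,0,0],"grip": 255},
    {"linear": [1.1,22,-29],"turn": [0.5,0,0],"grip": 255},
    {"linear": [1.1,26,-34],"turn": [0.6,0,0],"grip": 255},
    {"linear": [1.1,30,-40],"turn": [0.7,0,0],"grip": 255},
    {"linear": [1.1,34,-45],"turn": [0.735,0,0],"grip": 255},
    {"linear": [1.1,37,-49],"turn": [0.735,0,0],"grip": 255},
    {"linear": [1.1,38.8,-51.8],"turn": [0.735,0,0],"grip": 255},
    {"linear": [1.1,38.8,-51.8],"turn": [0.735,0,0],"grip": 255},
    {"linear": [1.1,38.8,-51.8],"turn": [0.735,0,0],"grip": 255},
  ],
)

```text
t: 1.6
position: [0.5589, 0.0335, 0.2192]
ee_rot: [0.358, -0.609, 0.359, 0.61]
contact_force: [0.6, 1.4, -0.0]
width: -0.0001
```

```bash
python3 - <<'E'
from h import *
d=shot('wrist','w1')
s,R=pose();print(s['t'],s['position'],R.as_matrix().round(3),s['qpos'].round(2) if hasattr(s['qpos'],'round') else s['qpos'],s['width'])
p=fpos(45,.045,.035,.088);print(to(p,R,s['position']))
E
```

```text
1.65 [0.55848561 0.0344954  0.21949202] [[-0.002 -0.874 -0.487]
 [-0.    -0.487  0.874]
 [-1.     0.001  0.   ]] [ 0.42 -0.07 -0.04 -0.   -1.6   0.09] 0.00014731156942023906
[ 1.315e+01 -1.000e-02  2.000e-02]
```

View pics/w1.png

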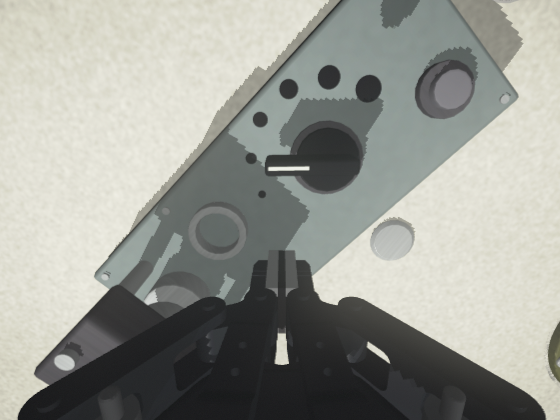

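The wrist view shows the bar at (265–360,165), in line with disc 2 and parallel to the jaw axis. The shut fingertips (282,255) are on its counterclockwise side. I'll go down beside the bar.

Request:
apply_moves(
  rows=[
    {"linear": [4,0,0],"turn": [0,0,0],"grip": 255},
    {"linear": [8,0,0],"turn": [0,0,0],"grip": 255},
    {"linear": [11,0,0],"turn": [0,0,0],"grip": 255},
    {"linear": [13.1,0,0],"turn": [0,0,0],"grip": 255},
    {"linear": [13.1,0,0],"turn": [0,0,0],"grip": 255},
    {"linear": [13.1,0,0],"turn": [0,0,0],"grip": 255},
  ],
)

```text
t: 2.4
position: [0.559, 0.0357, 0.0907]
ee_rot: [-0.358, 0.611, -0.357, -0.61]
contact_force: [-0.5, 0.9, 0.4]
width: 0.0001
```

```bash
python3 - <<'E'
from h import *
s,R=pose();print(s['t'],s['position'],s['contact_force'])
# contact at n=.018; rows: close in to n=.020, then turn by steps
print(to(fpos(45,.045,.020,.088),R,s['position']))
for k in range(0,88,4): print(k,round(np.radians(k),3),to(fpos(45-k,.045,.0185,.088),R,s['position']))
E
```

```text
2.4 [0.55897296 0.03570069 0.09074429] [-0.54442732  0.86040309  0.37353399]
[ 0.28  0.11 -1.55]
0 0.0 [ 0.28  0.11 -1.7 ]
4 0.07 [ 0.28 -0.01 -2.02]
8 0.14 [ 0.28 -0.1  -2.35]
12 0.209 [ 0.28 -0.17 -2.68]
16 0.279 [ 0.28 -0.22 -3.01]
20 0.349 [ 0.28 -0.25 -3.35]
24 0.419 [ 0.28 -0.25 -3.69]
28 0.489 [ 0.28 -0.23 -4.03]
32 0.559 [ 0.28 -0.18 -4.37]
36 0.628 [ 0.28 -0.11 -4.7 ]
40 0.698 [ 0.28 -0.02 -5.03]
44 0.768 [ 0.28  0.09 -5.35]
48 0.838 [ 0.28  0.23 -5.66]
52 0.908 [ 0.28  0.39 -5.96]
56 0.977 [ 0.28  0.56 -6.25]
60 1.047 [ 0.28  0.76 -6.52]
64 1.117 [ 0.28  0.98 -6.78]
68 1.187 [ 0.28  1.21 -7.03]
72 1.257 [ 0.28  1.47 -7.26]
76 1.326 [ 0.28  1.73 -7.47]
80 1.396 [ 0.28  2.01 -7.66]
84 1.466 [ 0.28  2.31 -7.83]
```

Request:
apply_moves(
  rows=[
    {"linear": [0,0.1,-0.8],"turn": [0,0,0],"grip": 255},
    {"linear": [0,0.1,-1.3],"turn": [0,0,0],"grip": 255},
    {"linear": [0,0.1,-1.7],"turn": [0,0,0],"grip": 255},
    {"linear": [0,0,-2.0],"turn": [0.07,0,0],"grip": 255},
    {"linear": [0,-0.1,-2.35],"turn": [0.14,0,0],"grip": 255},
    {"linear": [0,-0.15,-2.5],"turn": [0.175,0,0],"grip": 255},
    {"linear": [0,-0.17,-2.68],"turn": [0.21,0,0],"grip": 255},
    {"linear": [0,-0.2,-2.85],"turn": [0.245,0,0],"grip": 255},
    {"linear": [0,-0.22,-3.0],"turn": [0.28,0,0],"grip": 255},
    {"linear": [0,-0.23,-3.1],"turn": [0.3,0,0],"grip": 255},
    {"linear": [0,-0.23,-3.1],"turn": [0.3,0,0],"grip": 255},
  ],
)

```text
t: 3.78
position: [0.5757, 0.0089, 0.0892]
ee_rot: [-0.445, 0.55, -0.445, -0.55]
contact_force: [0.2, 0.1, -0.4]
width: -0.0002
```

```bash
cat >> h.py <<'E'
def bar(d):
    # pointer angle (deg, press frame) from points at the bar's top in a depth picture
    K,E=d['intrinsics'],d['extrinsics'];v,u=np.nonzero(d['range_z']>0);z=d['range_z'][v,u]
    c=np.linalg.solve(K,np.vstack([u,v,np.ones(len(u))]))*z
    w=(E[:3,:3].T@(c-E[:3,3:])).T
    m=(abs(w[:,2]-.112)<.006)&(np.hypot(*(w[:,:2]-O).T)<.064)
    x=w[m,:2]-O
    if len(x)<20: return len(x),None
    x=x[d['frame'][v[m],u[m]].mean(1)<400]
    l=x[np.hypot(*x.T)>.03];a=l.mean(0) if len(l) else x.mean(0)
    return len(x),np.degrees(np.arctan2(a[1],a[0])-YAW)
E
python3 - <<'E'
from h import *
for n in('top','side','wrist'): print(n,bar(shot(n,n+'2')))
print('before',bar(dict(np.load('pics/top0.npz'))))
s,R=pose();print(s['t'],s['position'],s['contact_force'])
a=[np.hstack([cv2.imread(f'pics/{n}2.png') for n in('side','wrist')])]
cv2.imwrite('pics/c2.png',cv2.resize(a[0],(800,300)))
E
```

```text
top (335, np.float64(11.54995690034354))
side (350, np.float64(24.224383552332938))
wrist (6248, np.float64(21.599040913362415))
before (391, np.float64(46.24260717256464))
3.925 [0.57571264 0.00908395 0.08931156] [-0.22918309 -1.43640612 -0.44256774]
```

View pics/c2.png

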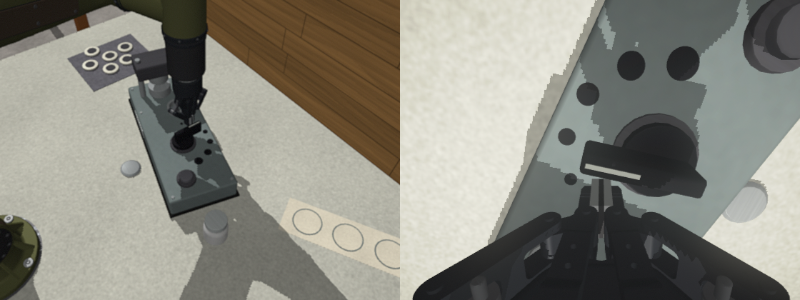

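The wrist picture shows the bar tilted about 15° away from the finger face and near disc 3. The force is about zero, so it has clicked into position 3. Next click.

```bash
python3 - <<'E'
from h import *
s,R=pose();m=R.as_matrix();y=np.degrees(np.arctan2(m[1,2],m[0,2]));k0=119.24-y;print('k0',k0)
for k in range(20,90,4): print(k,round(np.radians(k-k0),3),to(fpos(45-k,.045,.0185,s['position'][2]),R,s['position']))
E
```

```text
k0 17.196418146025295
20 0.049 [ 0.   -0.15 -0.18]
24 0.119 [ 0.   -0.25 -0.5 ]
28 0.189 [ 0.   -0.33 -0.83]
32 0.258 [ 0.   -0.39 -1.16]
36 0.328 [ 0.   -0.42 -1.5 ]
40 0.398 [ 0.   -0.43 -1.84]
44 0.468 [ 0.   -0.42 -2.18]
48 0.538 [ 0.   -0.38 -2.52]
52 0.607 [ 0.   -0.32 -2.85]
56 0.677 [ 0.   -0.23 -3.18]
60 0.747 [ 0.   -0.12 -3.5 ]
64 0.817 [ 0.    0.01 -3.82]
68 0.887 [ 0.    0.16 -4.12]
72 0.957 [ 0.    0.33 -4.41]
76 1.026 [ 0.    0.52 -4.69]
80 1.096 [ 0.    0.73 -4.96]
84 1.166 [ 0.    0.96 -5.21]
88 1.236 [ 0.    1.21 -5.44]
```

Request:
apply_moves(
  rows=[
    {"linear": [0,-0.2,-0.35],"turn": [0.08,0,0],"grip": 255},
    {"linear": [0,-0.3,-0.67],"turn": [0.155,0,0],"grip": 255},
    {"linear": [0,-0.36,-1.0],"turn": [0.225,0,0],"grip": 255},
    {"linear": [0,-0.4,-1.33],"turn": [0.295,0,0],"grip": 255},
    {"linear": [0,-0.42,-1.6],"turn": [0.35,0,0],"grip": 255},
    {"linear": [0,-0.43,-1.84],"turn": [0.4,0,0],"grip": 255},
    {"linear": [0,-0.42,-2.0],"turn": [0.435,0,0],"grip": 255},
    {"linear": [0,-0.42,-2.18],"turn": [0.47,0,0],"grip": 255},
    {"linear": [0,-0.4,-2.35],"turn": [0.5,0,0],"grip": 255},
    {"linear": [0,-0.39,-2.5],"turn": [0.535,0,0],"grip": 255},
    {"linear": [0,-0.39,-2.5],"turn": [0.535,0,0],"grip": 255},
  ],
)

```text
t: 5.3
position: [0.5848, -0.0149, 0.0893]
ee_rot: [0.574, -0.412, 0.575, 0.412]
contact_force: [0.1, 1.0, -0.2]
width: 0.0001
```

```bash
python3 - <<'E'
from h import *
d=shot('wrist','w3');print(bar(d))
s,R=pose();m=R.as_matrix();y=np.degrees(np.arctan2(m[1,2],m[0,2]));k0=119.24-y;print('k0',k0,s['t'],s['contact_force'])
for k in range(48,86,4): print(k,round(np.radians(k-k0),3),to(fpos(45-k,.045,.0185,s['position'][2]),R,s['position']))
E
```

```text
(6240, np.float64(-7.674274680628379))
k0 47.86918904644783 5.35 [0.18638951 0.04351002 0.91476848]
48 0.002 [-0.    0.01 -0.  ]
52 0.072 [ 0.   -0.11 -0.32]
56 0.142 [ 0.   -0.2  -0.65]
60 0.212 [ 0.   -0.27 -0.98]
64 0.282 [ 0.   -0.32 -1.32]
68 0.351 [ 0.   -0.35 -1.65]
72 0.421 [ 0.   -0.35 -1.99]
76 0.491 [ 0.   -0.33 -2.33]
80 0.561 [ 0.   -0.28 -2.67]
84 0.631 [ 0.   -0.21 -3.  ]
```

View pics/w3.png

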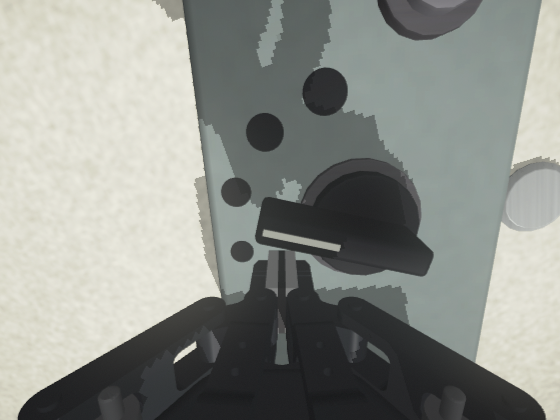

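The bar is again about 15° ahead of the finger face (255–430, 205–270) and now points to the fourth disc, seen at (236,192). This is the last click.

Request:
apply_moves(
  rows=[
    {"linear": [0,-0.11,-0.32],"turn": [0.072,0,0],"grip": 255},
    {"linear": [0,-0.2,-0.65],"turn": [0.142,0,0],"grip": 255},
    {"linear": [0,-0.27,-0.98],"turn": [0.212,0,0],"grip": 255},
    {"linear": [0,-0.3,-1.2],"turn": [0.26,0,0],"grip": 255},
    {"linear": [0,-0.33,-1.4],"turn": [0.3,0,0],"grip": 255},
    {"linear": [0,-0.35,-1.65],"turn": [0.35,0,0],"grip": 255},
    {"linear": [0,-0.35,-1.82],"turn": [0.385,0,0],"grip": 255},
    {"linear": [0,-0.35,-2.0],"turn": [0.42,0,0],"grip": 255},
    {"linear": [0,-0.34,-2.17],"turn": [0.455,0,0],"grip": 255},
    {"linear": [0,-0.33,-2.33],"turn": [0.49,0,0],"grip": 255},
    {"linear": [0,-0.31,-2.5],"turn": [0.525,0,0],"grip": 255},
    {"linear": [0,-0.31,-2.5],"turn": [0.525,0,0],"grip": 255},
  ],
)

```text
t: 6.85
position: [0.5796, -0.0396, 0.0893]
ee_rot: [0.662, -0.249, 0.662, 0.249]
contact_force: [-0.0, -1.4, -0.4]
width: -0.0002
```

```bash
python3 - <<'E'
from h import *
d=shot('wrist','w4');print(bar(d))
s,R=pose();m=R.as_matrix();y=np.degrees(np.arctan2(m[1,2],m[0,2]));k0=119.24-y;print('k0',k0,s['t'],s['position'],s['contact_force'])
E
```

```text
(6260, np.float64(-37.526514077982256))
k0 77.9488116256925 6.9 [ 0.57962351 -0.03947474  0.08931483] [-0.83705878 -0.38618015  0.33364861]
```

View pics/w4.png

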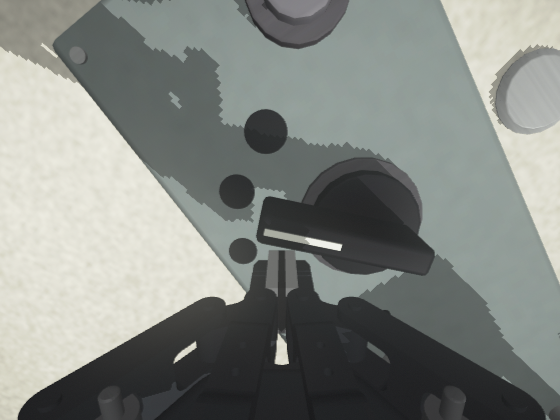

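The pointer is now at the fifth disc (236,192), with only the largest, at (265,132), beyond it. I'll back off, lift and go over the button.

```bash
python3 - <<'E'
from h import *
s,R=pose()
print(to([.4752,-.1232,.16],R,s['position']),to([.4752,-.1232,.092],R,s['position']))
E
```

```text
[ -7.06   0.6  -13.37] [ -0.26   0.6  -13.37]
```

Request:
apply_moves(
  rows=[
    {"linear": [0,0,0.7],"turn": [0,0,0],"grip": 255},
    {"linear": [0,0,1.5],"turn": [0,0,0],"grip": 255},
    {"linear": [-3.5,0,1.5],"turn": [0,0,0],"grip": 255},
    {"linear": [-7,0,1.5],"turn": [0,0,0],"grip": 255},
    {"linear": [-7,0,1.5],"turn": [0,0,0],"grip": 255},
    {"linear": [-7,0.2,-3],"turn": [0,0,0],"grip": 255},
    {"linear": [-7,0.4,-8],"turn": [0,0,0],"grip": 255},
    {"linear": [-7,0.6,-12],"turn": [0,0,0],"grip": 255},
    {"linear": [-7,0.6,-13.4],"turn": [0,0,0],"grip": 255},
    {"linear": [-7,0.6,-13.4],"turn": [0,0,0],"grip": 255},
    {"linear": [-7,0.6,-13.4],"turn": [0,0,0],"grip": 255},
  ],
)

```text
t: 8.28
position: [0.4756, -0.1226, 0.1589]
ee_rot: [0.661, -0.249, 0.662, 0.25]
contact_force: [-0.3, -0.0, 0.2]
width: -0.0001
```

```bash
python3 - <<'E'
from h import *
s,R=pose();print(s['t'],s['position'],s['contact_force'])
print(to([.4752,-.1232,.088],R,s['position']))
d=shot('side','s5');print(bar(d)); d=shot('wrist','w5');print(bar(d))
cv2.imwrite('pics/c5.png',cv2.resize(np.hstack([cv2.imread('pics/s5.png'),cv2.imread('pics/w5.png')]),(800,300)))
E
```

```text
8.275 [ 0.47563848 -0.12260415  0.15891166] [-0.28652153 -0.04228205  0.23125472]
[ 7.09 -0.02 -0.07]
(18, None)
(202, np.float64(-46.11638574628614))
```

View pics/c5.png

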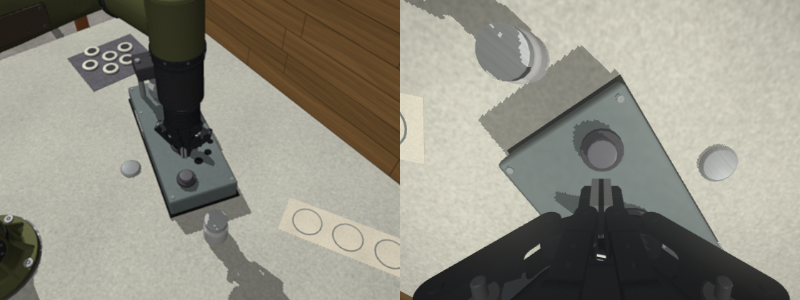

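The wrist depth puts the pointer at -46°, so position five held. The fingertip is over the button, and I'll go down to just above it.

Request:
apply_moves(
  rows=[
    {"linear": [3,0,0],"turn": [0,0,0],"grip": 255},
    {"linear": [5.5,0,-0.05],"turn": [0,0,0],"grip": 255},
    {"linear": [7,0,-0.05],"turn": [0,0,0],"grip": 255},
    {"linear": [7.3,0,-0.05],"turn": [0,0,0],"grip": 255},
    {"linear": [7.5,0,-0.05],"turn": [0,0,0],"grip": 255},
    {"linear": [7.7,0,-0.05],"turn": [0,0,0],"grip": 255},
    {"linear": [7.8,0,-0.05],"turn": [0,0,0],"grip": 255},
    {"linear": [7.8,0,-0.05],"turn": [0,0,0],"grip": 255},
  ],
)

```text
t: 9.38
position: [0.475, -0.1235, 0.0819]
ee_rot: [0.662, -0.25, 0.661, 0.249]
contact_force: [-0.1, 0.8, 1.5]
width: 0.0
```

Request:
apply_moves(
  rows=[
    {"linear": [0.15,0,0],"turn": [0,0,0],"grip": 255},
    {"linear": [0.3,0,0],"turn": [0,0,0],"grip": 255},
    {"linear": [0.4,0,0],"turn": [0,0,0],"grip": 255},
    {"linear": [0.5,0,0],"turn": [0,0,0],"grip": 255},
    {"linear": [0.5,0,0],"turn": [0,0,0],"grip": 255},
    {"linear": [0.5,0,0],"turn": [0,0,0],"grip": 255},
  ],
)

```text
t: 10.12
position: [0.475, -0.1235, 0.0767]
ee_rot: [0.662, -0.25, 0.661, 0.249]
contact_force: [0.8, 1.7, 4.9]
width: -0.0002
```

Request:
apply_moves(
  rows=[
    {"linear": [0.05,0,0],"turn": [0,0,0],"grip": 255},
    {"linear": [0.1,0,0],"turn": [0,0,0],"grip": 255},
    {"linear": [0.1,0,0],"turn": [0,0,0],"grip": 255},
    {"linear": [0.1,0,0],"turn": [0,0,0],"grip": 255},
  ],
)

```text
t: 10.62
position: [0.475, -0.1235, 0.0761]
ee_rot: [0.662, -0.25, 0.661, 0.249]
contact_force: [0.4, 1.5, 6.8]
width: -0.0003
```

Request:
apply_moves(
  rows=[
    {"linear": [0.05,0,0],"turn": [0,0,0],"grip": 255},
    {"linear": [0.1,0,0],"turn": [0,0,0],"grip": 255},
    {"linear": [0.1,0,0],"turn": [0,0,0],"grip": 255},
  ],
)

```text
t: 11.0
position: [0.4751, -0.1235, 0.076]
ee_rot: [0.662, -0.25, 0.661, 0.249]
contact_force: [-2.8, 2.6, 13.0]
width: -0.0003
```

Bottomed: z stays at 0.076 while the force rises to 13 N. Lifting clear.

Request:
apply_moves(
  rows=[
    {"linear": [-0.4,0,0],"turn": [0,0,0],"grip": 255},
    {"linear": [-1,0,0],"turn": [0,0,0],"grip": 255},
    {"linear": [-3,0,0],"turn": [0,0,0],"grip": 255},
    {"linear": [-7,0,0],"turn": [0,0,0],"grip": 255},
    {"linear": [-12,0,0],"turn": [0,0,0],"grip": 255},
    {"linear": [-15,0,3],"turn": [0,0,0],"grip": 255},
    {"linear": [-15,0,-2],"turn": [0,0,0],"grip": 255},
    {"linear": [-15,0,-8],"turn": [0,0,0],"grip": 255},
    {"linear": [-15,0,-12],"turn": [0,0,0],"grip": 255},
    {"linear": [-15,0,-12],"turn": [0,0,0],"grip": 255},
    {"linear": [-15,0,-12],"turn": [0,0,0],"grip": 255},
    {"linear": [-15,0,-12],"turn": [0,0,0],"grip": 255},
  ],
)

```text
t: 12.5
position: [0.3848, -0.2021, 0.2237]
ee_rot: [0.661, -0.249, 0.662, 0.25]
contact_force: [0.5, 0.2, 0.5]
width: -0.0001
```

```bash
python3 - <<'E'
from h import *
s,R=pose();print(s['t'],s['position'],s['contact_force'])
d=shot('top','t6');print('top',bar(d),'button',world(d,302,255),'jar',world(d,380,265),'badge',world(d,212,298))
e=shot('side','s6');print('side',bar(e))
x=np.load('pics/top0.npz')['frame'].astype(int)
cv2.imwrite('pics/c6.png',np.hstack([cv2.resize(d['frame'][140:310,150:420,::-1],(480,302)),cv2.resize(e['frame'][60:360,100:400,::-1],(302,302))]))
E
```

```text
12.5 [ 0.38479508 -0.20212828  0.22367867] [0.51682218 0.22568894 0.45343839]
top (404, np.float64(-46.342749844764874)) button [ 0.47413329 -0.1238858   0.08141175] jar [ 0.46111216 -0.25973108  0.0734433 ] badge [ 0.420138   -0.03652429  0.60598752]
side (185, np.float64(-46.113320419436555))
```

View pics/c6.png

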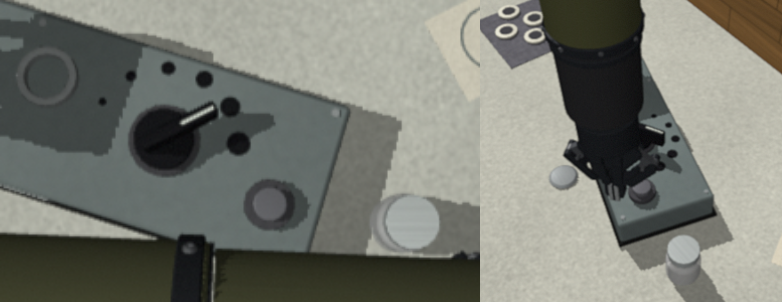

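The picture shows the pointer at the fifth disc. The cap reads up: its depth shifted by the same 2 mm as the untouched jar's. Ring, jar and badge are in place.

```bash
python3 -c "
from rig import arm
print(arm.close_job())"
```

```text
the job is handed in; nothing more can be done
None
```

The selector is in the fifth position and the start button has been pressed fully down and released, in that order. I handed the job in with the clock at about 12.6 s of the 48 s allowed.

- **Selector:** I pushed the pointer with the shut fingertips through three separate clicks, from position 2 to position 5. After retreating, the top and side cameras put it at -46.3° and -46.1°; position five is -45°.
- **Button:** I pressed until it stopped moving at 13 N, with the fingertip at z = 0.076 m, then lifted clear. The cap read 2 mm lower afterwards than at the start. The untouched jar shifted by the same amount, so I take it as camera offset and the cap as fully up.
- **Loose parts:** The die ring, jar and badge look undisturbed in the last pictures. My final depth check of the badge failed because the arm blocked the top camera, so I judged it by eye from the side view. I also checked the ring only by eye.
- **Arm:** It ended clear of everything, with a force reading near zero.

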